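# Clear the drawer and thread the rolling pin out

### The job

Two fish tins are standing in the way of the drawer of the little green cabinet: put them one by one squarely on top of the stack of the same tins on the right, then pull the drawer out as far as it goes. It stops short of the rolling pin's length, so slant the pin, front end up, draw it out through the gap between drawer front and cabinet without forcing it against the wood, and finish while holding it still in the gripper, well clear of the cabinet with its middle about 25 cm above the table, with all four tins left neatly stacked and the mug and the glass where they are.

Things in the scene. Friction and masses are not known exactly. Their poses are not given: they have to be found in the camera images.
- cabinet: low green cabinet with a pale wooden top, fixed, 285 deep (x) x 240 wide (y) x 107 mm high; origin: centre of its underside; +x points to its back: its front is the plane x = -142.5 mm and the drawer comes out along -x. The top board (248 wide, 12 thick) has its underside 95 mm above the table. Candles and a matchbox stand on the back half of the top (to 124 mm above the table)
- drawer (a joint): how far the drawer is out, m: 0 shut, 0.15 at its stop; about 1.5 N of friction, stays where left. Front board 14 mm thick, flush with the cabinet's front when shut, its top edge 90.5 mm above the table; floor 21 mm above the table, side and back walls up to 61 mm, inside 205 wide and 256 mm long. Fully out, the gap between front board and cabinet front is 136 mm long
- drawer_handle (a point): middle of the drawer's steel bar handle, a round bar of 11 mm diameter and 120 mm length, parallel to the cabinet's y and 35 mm in front of the drawer's front, 56 mm above the table; it moves with the drawer. Can be pinched from above
- rolling_pin: wooden rolling pin lying loose in the drawer, front to back, carried along by it; 236 mm long, barrel 150 long and 34 mm thick, handles up to 19 mm thick; 0.13 to 0.25 kg. Origin on its axis at mid-length, x along the axis, which is 17 mm above the drawer floor. It may roll a little. With the drawer fully out the origin is within 15 mm of the cabinet's front plane: the front half lies in the open
- tin_a: closed flat fish tin with a teal lid, loose, in front of the drawer on its left half (towards the cabinet's +y); about 60 mm wide (its x) x 101 mm long (its y) x 26 mm high, 0.15 kg; origin at the centre of its underside
- tin_b: the same kind of tin, in front of the drawer on its right half
- stack_1: bottom tin of the stack, the same kind of tin, loose; origin at the centre of its underside
- stack_2: second tin of the stack, square on stack_1; its underside is 26 mm above the table
- mug: purple mug, 95 mm high, loose, a bystander at the back left; origin at the centre of its underside
- tumbler: drinking glass, 99 mm high, 77 mm wide, loose, a bystander at the front right; origin at the centre of its underside
Things that resemble listed ones, but are neither listed nor needed, are in the scene too. Leave any red look-alike of the stack_2 alone.

How it is judged (in metres and radians):
On the way, in this order (a step that is already met when the one before it is completed fails the run):
1. one of the two tins stands squarely on the stack and is let go (((z of tin_a in the frame of stack_1 between 0.047 and 0.057 m and horizontal distance between tin_a and stack_1 below 0.016 m and angle between the x axis of tin_a and the x axis of stack_1, either way round below 0.2 rad and angle between tin_a's own z axis and vertical below 0.1 rad and contact force between the fingers and tin_a below 0.05 N) or (z of tin_b in the frame of stack_1 between 0.047 and 0.057 m and horizontal distance between tin_b and stack_1 below 0.016 m and angle between the x axis of tin_b and the x axis of stack_1, either way round below 0.2 rad and angle between tin_b's own z axis and vertical below 0.1 rad and contact force between the fingers and tin_b below 0.05 N))), for 0.2 s.
2. both tins stand squarely on the stack, four tins high, and are let go (((z of tin_a in the frame of stack_1 between 0.047 and 0.057 m and horizontal distance between each of tin_a, tin_b and stack_1 below 0.016 m and angle between the x axis of each of tin_a, tin_b and the x axis of stack_1, either way round below 0.2 rad and angle between each of tin_a, tin_b's own z axis and vertical below 0.1 rad and z of tin_b in the frame of stack_1 between 0.072 and 0.084 m) or (z of tin_b in the frame of stack_1 between 0.047 and 0.057 m and horizontal distance between each of tin_b, tin_a and stack_1 below 0.016 m and angle between the x axis of each of tin_b, tin_a and the x axis of stack_1, either way round below 0.2 rad and angle between each of tin_b, tin_a's own z axis and vertical below 0.1 rad and z of tin_a in the frame of stack_1 between 0.072 and 0.084 m)) and contact force between the fingers and tin_a below 0.05 N and contact force between the fingers and tin_b below 0.05 N and horizontal distance between stack_2 and stack_1 below 0.016 m and z of stack_2 in the frame of stack_1 above 0.022 m and angle between stack_1's own z axis and vertical below 0.1 rad and distance of stack_1 from where it was at the start of the episode below 0.04 m), for 0.2 s.
3. the drawer is pulled out as far as it goes (value of joint drawer above 0.142 m), for 0.1 s.
At the end, for the whole second after the job is handed in: The pin is held still in the gripper (1 N or more), not touching the cabinet, its middle over 220 mm above the table; the four tins stand in one upright stack, each within 16 mm and 0.2 rad of the bottom tin, which moved less than 40 mm (contact force between the fingers and rolling_pin above 1 N and contact force between rolling_pin and cabinet below 0.05 N and height (world z) of rolling_pin above 0.22 m and linear speed of rolling_pin below 0.03 m/s and angular speed of rolling_pin below 0.3 rad/s and ((z of tin_a in the frame of stack_1 between 0.047 and 0.057 m and horizontal distance between each of tin_a, tin_b and stack_1 below 0.016 m and angle between the x axis of each of tin_a, tin_b and the x axis of stack_1, either way round below 0.2 rad and angle between each of tin_a, tin_b's own z axis and vertical below 0.1 rad and z of tin_b in the frame of stack_1 between 0.072 and 0.084 m) or (z of tin_b in the frame of stack_1 between 0.047 and 0.057 m and horizontal distance between each of tin_b, tin_a and stack_1 below 0.016 m and angle between the x axis of each of tin_b, tin_a and the x axis of stack_1, either way round below 0.2 rad and angle between each of tin_b, tin_a's own z axis and vertical below 0.1 rad and z of tin_a in the frame of stack_1 between 0.072 and 0.084 m)) and horizontal distance between stack_2 and stack_1 below 0.016 m and z of stack_2 in the frame of stack_1 above 0.022 m and angle between stack_1's own z axis and vertical below 0.1 rad and distance of stack_1 from where it was at the start of the episode below 0.04 m); the arm keeps its last pose, push and grip.
It fails at once if the mug or the glass is knocked over or pushed away (more than 30 mm) (distance of any of mug, tumbler from where it was at the start of the episode above 0.03 m or angle between any of mug, tumbler's own z axis and vertical above 0.3 rad).
It fails at once if the rolling pin is forced against the cabinet or drawer with more than 40 N (contact force between rolling_pin and cabinet above 40 N).
It also fails if it takes over 72 s, if anything falls off the work surface, if the arm or the gripper's body presses on something with over 40 N, if the wrist force passes 120 N, or if a joint passes its speed limit or range.

### The arm

A 6-joint arm with a two-finger parallel gripper is mounted at the origin on a cart in front of the work surface, level with it; the furniture and walls round the work are solid. World frame = base frame: x ahead of the robot, y to its left, z up, the work surface at z = 0. Lengths are in mm, angles in rad, forces in N, time in s.
With the tool pointing down it reaches from about 350 to 775 mm from the base axis. Payload 7.3 kg.
Tool frame: the origin (TCP) lies at the very end of the fingers, on their centre line; the grasp point (between the pads) lies bot.grasp_offset behind it (bot.grasp_offset is the distance from the TCP to the grasp point, in mm); z points along the fingers, y is the line along which they close (so a half turn about z gives the same grasp; the last joint's range is limited). The gripper opens to 92 mm and grips with 3 to 60 N. Pads are 19 mm wide; open, the fingers measure 130 mm over their backs; the gripper's body (75 mm by 190 mm) begins 47 mm behind the grasp point.
Start: joints at [-1.262, 0.342, 1.524, -0, 1.275, -0.146], TCP at [230.647, -471.642, 226.741] pointing down, gripper open.
Joint ranges: [-2.53, 2.53], [-0.77, 2.02], [0.04, 2.7], [-1, 4.14], [0.28, 2.66], [-3.11, 3.11]. Speed limits (rad/s): [2.57, 2.57, 3.14, 3.14, 3.14, 3.14].

### API

Orientations are given as [roll, pitch, yaw] about the fixed x, y, z axes, in that order (R = Rz(yaw) Ry(pitch) Rx(roll)).
In Python, from plant import bot gives the robot as it stands. The module is installed in compiled form; this text tells all that it offers.
- The arm moves only by the shell command python3 -m handwheel 'ROWS'. ROWS is JSON, a list of rows, each an object of numbers: "claw": the finger opening in mm, from 0 to 91.8; "dx", "dy", "dz": the shift along the tool's x, y, z in mm; "rx", "ry", "rz": the turn, a rotation vector about the tool's x, y, z in rad. A call has 1 to 10 rows; each row shifts and turns the commanded pose from where the row before left it, along the tool's axes as they then stand; what a row does not reach is not made up. A row lasts 1/10 s, in which the tool goes at most 50 mm and 8.59 degrees, less where a joint would pass 70% of its speed; a pose out of reach is approached as far as the arm can. A call is refused whole if a number of a shift passes 50 or a number of a turn 0.15, either way. A call with a gripper value outside its range is refused whole. The fingers move at their own pace and stop on an object; the grip force is fixed at half the most. Time passes only in rows, so rows that do not move let the fingers close. It gives the time, the measured TCP pose, the force and the opening at its end, in the units of the state.
- bot.get_obs(): the state, without advancing time (a new reading comes with each control period).
- bot.capture(name): name is "side" or "top"; returns a dict with "frame" (400x640x3 uint8, red, green, blue), "camera_matrix" (3x3 intrinsics, pixels), "view" (4x4, takes a point from world to camera coordinates). Camera axes: x right, y down, z forward; pixel columns grow to the right and rows downward; lengths in mm; the calibration is good to about 2 mm. A picture is of the moment at which its call begins. There is no depth.
- bot.close_job(): hands the job in, once; it reports no verdict.
The state is a dict: "time": time; "joint_positions": joint angles; "dq": joint speeds; "tau": joint torques, N m; "tool_pos": TCP position; "tcp_rot": TCP orientation; "contact_force": force on the tool from outside, world axes, zero at the start; "moment": the same for the moment, N m; "grip_width": finger opening in mm.
Only numpy, scipy, OpenCV 4.12 (cv2) and the standard library are available. Lean on these libraries where they do the work, as an engineer would, in place of code of your own. Each camera call takes 0.05 s, during which the arm holds its last target. There are 200 camera calls.

## Working session

There is one attempt and no reset: what is moved stays moved. The work goes in short steps, Python scripts to look and compute and a shell command to move; the robot and the scene stay as the last step left them, time stands still between calls to the robot, and variables do not carry over. Pictures are saved under pics/ and viewed, on a budget of 10 in all, crops included, one or two more only if the job needs it, and the job is handed in when it is done.

```bash
mkdir -p pics
python3 - <<'E'
from plant import bot
import cv2
o=bot.get_obs();print({k:(v if not hasattr(v,'round') else v) for k,v in o.items()});print(bot.grasp_offset)
for n in("side","top"):
    c=bot.capture(n);cv2.imwrite(f"pics/{n}0.png",c["frame"][:,:,::-1]);print(n,c["camera_matrix"].tolist(),c["view"].round(4).tolist())
E
```

```text
{'time': 0.0, 'joint_positions': array([-1.26201836e+00,  3.42717899e-01,  1.52501825e+00, -1.66266710e-05,
        1.27542079e+00, -1.45974707e-01]), 'dq': array([-0.00041322, -0.00053957,  0.00034773,  0.00050115, -0.00025988,
        0.00152674]), 'tau': array([-9.92685818e-04, -4.31240129e+01, -2.44218224e+01,  7.17190979e-02,
        5.59310918e-02, -1.74656311e-04]), 'tool_pos': array([ 230.50066496, -471.23026923,  226.04704975]), 'tcp_rot': array([-3.14004269e+00, -2.11805829e-04,  4.54757361e-01]), 'contact_force': array([0.38246402, 0.83522634, 0.59342925]), 'moment': array([-0.03387557,  0.02128559,  0.02008633]), 'grip_width': 91.66137339701163}
18.8
side [[518.1625170437528, 0.0, 319.3237995899276], [0.0, 518.1625170437528, 204.47627177487945], [0.0, 0.0, 1.0]] [[0.9999, 0.0092, 0.0064, -527.4095], [0.0096, -0.4084, -0.9127, 49.5002], [-0.0058, 0.9127, -0.4085, 1654.4], [0.0, 0.0, 0.0, 1.0]]
top [[424.522211602232, 0.0, 318.9115089860576], [0.0, 424.522211602232, 200.9784909103593], [0.0, 0.0, 1.0]] [[0.0298, -0.9996, -0.0017, -14.6924], [-0.9757, -0.0287, -0.2173, 535.5949], [0.2172, 0.0081, -0.9761, 1321.228], [0.0, 0.0, 0.0, 1.0]]
```

View pics/top0.png

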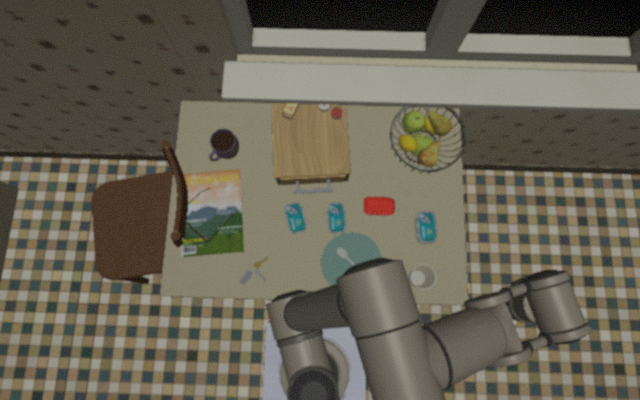

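View pics/side0.png

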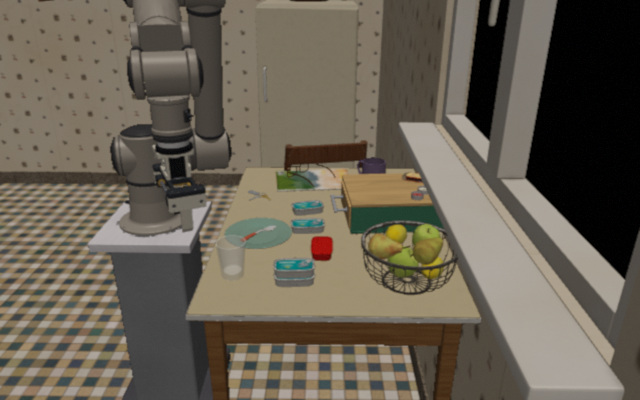

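The top view shows the tins at about px (295,218) and (336,217), the stack at (426,227), the red look-alike at (379,206), the glass at (422,277), the mug at (224,143) and the handle bar at (313,189). Next I measure them.

```bash
cat > h.py <<'E'
import numpy as np, cv2
from plant import bot
def ray(c,px):
    K,V=c["camera_matrix"],c["view"];R=V[:3,:3];o=-R.T@V[:3,3]
    d=R.T@np.linalg.inv(K)@np.array([px[0],px[1],1.]);return o,d
def at(c,px,z):
    o,d=ray(c,px);return (o+d*(z-o[2])/d[2])[:2]
def proj(c,p):
    q=c["view"]@np.append(p,1);q=c["camera_matrix"]@q[:3];return q[:2]/q[2]
def tins(c,zf):
    f=c["frame"].astype(int);r,g,b=f[...,0],f[...,1],f[...,2]
    m=((b-r>60)&(g-r>40)).astype(np.uint8)
    m=cv2.morphologyEx(m,cv2.MORPH_CLOSE,np.ones((3,3)))
    n,l,s,ce=cv2.connectedComponentsWithStats(m)
    for i in range(1,n):
        if s[i,4]<60: continue
        ys,xs=np.nonzero(l==i);z=zf(ce[i])
        P=np.array([at(c,(x,y),z) for x,y in zip(xs,ys)])
        (cx,cy),(w,h),a=cv2.minAreaRect(P.astype(np.float32))
        mu=P.mean(0);ev,U=np.linalg.eigh(np.cov((P-mu).T));u=U[:,1]
        print("px",ce[i].round(1),"n",s[i,4],"mean",mu.round(1),"rect",round(cx,1),round(cy,1),"size",round(w),round(h),"a",round(a,1),"long axis deg",round(float(np.degrees(np.arctan2(u[1],u[0])))%180,1))
E
python3 - <<'E'
from h import *
c=bot.capture("top");tins(c,lambda p:52 if p[0]>390 else 26)
d=bot.capture("side");print('side');tins(d,lambda p:52 if p[1]>250 else 26)
f=c["frame"][95:290,265:450];a=cv2.resize(f,None,fx=4.0,fy=3.0*4/3/1.34,interpolation=cv2.INTER_CUBIC)
a=cv2.resize(f,None,fx=3,fy=3,interpolation=cv2.INTER_CUBIC)
cv2.imwrite("pics/crop.png",a[:,:,::-1])
E
```

```text
px [295.9 219.2] n 197 mean [479.3  75.3] rect 484.4 78.5 size 83 44 a 16.0 long axis deg 9.1
px [336.5 219.3] n 198 mean [483.1 -58.5] rect 489.1 -56.4 size 85 44 a 5.7 long axis deg 176.6
px [427.4 228.1] n 191 mean [ 458.1 -350.6] rect 463.2 -348.1 size 82 45 a 3.9 long axis deg 177.8
side
px [291.6 264.5] n 201 mean [ 460.4 -354.8] rect 465.0 -351.9 size 89 39 a 1.1 long axis deg 176.8
```

View pics/crop.png

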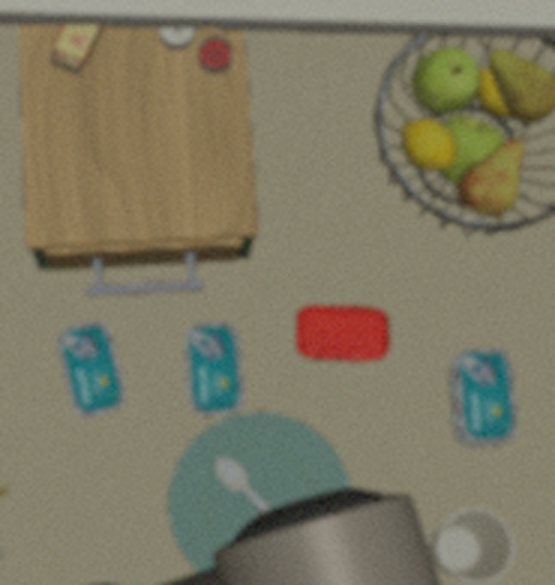

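The crop confirms both tins' long sides run roughly along world x. Tin_a is turned about 15°, tin_b and the stack about 4-5°, and the drawer handle bar runs from (90,290) to (201,285) in the crop.

Run:
```python
from h import *
c=bot.capture("top")
P=lambda u,v,z:at(c,(265+u/3,95+v/3),z).round(1)
print("handle",P(93,290,56),P(199,285,56))
print("board front corners",P(24,250,107),P(257,238,107),"back",P(20,25,107),P(243,30,107))
print("red",P(297,330,13),P(345,360,26),"tumbler rim",P(475,545,99),"plate edge",P(262,412,5))
f=c["frame"].astype(int);m=((f[...,2]-f[...,0]>45)&(f[...,1]-f[...,0]>30)).astype(np.uint8)
m=cv2.morphologyEx(m,cv2.MORPH_CLOSE,np.ones((7,7)))
cs,_=cv2.findContours(m,0,1)
for k in cs:
    if 100<cv2.contourArea(k)<600:
        h=cv2.convexHull(k)[:,0];z=52 if h[:,0].mean()>390 else 26
        W=np.array([at(c,p,z) for p in h],np.float32).reshape(-1,1,2)
        M=cv2.moments(W);print(M['m10']/M['m00'],M['m01']/M['m00'],cv2.minAreaRect(W), np.degrees(.5*np.arctan2(2*M['mu11'],M['mu20']-M['mu02'])))
```

```text
handle [565.5  77.1] [574.5 -38.4]
board front corners [594.4 148.6] [614.8 -97.6] back [850.9 166.7] [852.1 -79. ]
red [ 536.6 -150. ] [ 501.6 -201.8] tumbler rim [ 301.1 -322.7] plate edge [ 444.3 -112.7]
463.1318456644389 -348.86402379021484 ((463.5819091796875, -348.6302185058594), (88.47509765625, 47.13106918334961), 3.9081993103027344) 0.17938275415447918
488.5564944561853 -56.95922589683989 ((489.2393798828125, -56.649757385253906), (90.62602233886719, 46.277732849121094), 1.4095044136047363) 1.6526422667069214
484.7184949689292 77.8069275449158 ((485.5869140625, 78.91026306152344), (88.85816955566406, 47.26189422607422), 15.989527702331543) 14.101845225456744
```

```bash
cat >> h.py <<'E'
from scipy.spatial.transform import Rotation as Ro
def to(p,rpy=None):
    """total tool turn, then shift in the turned tool axes"""
    o=bot.get_obs();R=Ro.from_euler('xyz',o["tcp_rot"]);T=Ro.from_euler('xyz',rpy) if rpy is not None else R
    print("t",round(o["time"],2),"pos",o["tool_pos"].round(1),"rpy",o["tcp_rot"].round(3),"F",o["contact_force"].round(1),"w",round(o["grip_width"],1))
    print("turn",(R.inv()*T).as_rotvec().round(3),"shift",T.inv().apply(np.array(p)-o["tool_pos"]).round(1))
E
python3 -m handwheel '[{"rz":0.14},{"rz":0.14},{"rz":0.14},{"dx":17,"dy":-25,"claw":80},{"dx":17,"dy":-25,"claw":80},{"dx":17,"dy":-25,"claw":80},{"dx":17,"dy":-25,"claw":80},{"dx":17,"dy":-25,"claw":80},{"dx":17,"dy":-25,"claw":80},{"dx":17,"dy":-25,"claw":80}]'
python3 -m handwheel '[{"dx":17,"dy":-25,"claw":80},{"dx":17,"dy":-25,"claw":80},{"dx":17,"dy":-25,"claw":80},{"dx":17,"dy":-25,"claw":80},{"dx":17,"dy":-25,"claw":80},{"dx":17,"dy":-25,"claw":80},{"dx":17,"dy":-25,"claw":80},{"dx":17,"dy":-25,"claw":80},{"dx":17,"dy":-25,"claw":80},{"claw":80}]'
python3 -c "
from h import *
to([489,-57,60],[np.pi,0,.035])"
```

```text
t 0.25 pos [ 230.6 -471.5  226.4] rpy [-3.141 -0.     0.455] F [ 0.4 -0.1 -0.7] w 91.8
turn [-0.001  0.     0.42 ] shift [ 272.8 -405.2  166.4]invalid input at $[0]: expected keys claw, dx, dy, dz, rx, ry, rz
invalid input at $[0]: expected keys claw, dx, dy, dz, rx, ry, rz
```

```bash
python3 -m handwheel '[{"claw":80,"dx":0,"dy":0,"dz":0,"rx":0,"ry":0,"rz":0.14},{"claw":80,"dx":0,"dy":0,"dz":0,"rx":0,"ry":0,"rz":0.14},{"claw":80,"dx":0,"dy":0,"dz":0,"rx":0,"ry":0,"rz":0.14},{"claw":80,"dx":19,"dy":-29,"dz":0,"rx":0,"ry":0,"rz":0},{"claw":80,"dx":19,"dy":-29,"dz":0,"rx":0,"ry":0,"rz":0},{"claw":80,"dx":19,"dy":-29,"dz":0,"rx":0,"ry":0,"rz":0},{"claw":80,"dx":19,"dy":-29,"dz":0,"rx":0,"ry":0,"rz":0},{"claw":80,"dx":19,"dy":-29,"dz":0,"rx":0,"ry":0,"rz":0},{"claw":80,"dx":19,"dy":-29,"dz":0,"rx":0,"ry":0,"rz":0},{"claw":80,"dx":19,"dy":-29,"dz":0,"rx":0,"ry":0,"rz":0}]'
python3 -m handwheel '[{"claw":80,"dx":20,"dy":-29,"dz":0,"rx":0,"ry":0,"rz":0},{"claw":80,"dx":20,"dy":-29,"dz":0,"rx":0,"ry":0,"rz":0},{"claw":80,"dx":20,"dy":-29,"dz":0,"rx":0,"ry":0,"rz":0},{"claw":80,"dx":20,"dy":-29,"dz":0,"rx":0,"ry":0,"rz":0},{"claw":80,"dx":20,"dy":-29,"dz":0,"rx":0,"ry":0,"rz":0},{"claw":80,"dx":20,"dy":-29,"dz":0,"rx":0,"ry":0,"rz":0},{"claw":80,"dx":20,"dy":-29,"dz":0,"rx":0,"ry":0,"rz":0},{"claw":80,"dx":0,"dy":0,"dz":0,"rx":0,"ry":0,"rz":0}]'
python3 -c "
from h import *
to([489,-57,60],[np.pi,0,.035])"
```

```text
time: 1.25
tool_pos: [357.0, -262.8, 226.8]
tcp_rot: [3.141, -0.0, 0.035]
contact_force: [-0.1, -0.1, -0.7]
grip_width: 80.2
time: 2.05
tool_pos: [490.8, -53.4, 226.5]
tcp_rot: [-3.141, -0.001, 0.039]
contact_force: [0.9, -0.5, -0.7]
grip_width: 80.1
t 2.05 pos [490.8 -53.4 226.5] rpy [-3.141e+00 -1.000e-03  3.900e-02] F [ 0.9 -0.5 -0.7] w 80.1
turn [-0.001 -0.001  0.004] shift [ -1.9   3.6 166.5]
```

```bash
python3 -m handwheel '[{"claw":80,"dx":-2,"dy":4,"dz":45,"rx":0,"ry":0,"rz":0},{"claw":80,"dx":0,"dy":0,"dz":45,"rx":0,"ry":0,"rz":0},{"claw":80,"dx":0,"dy":0,"dz":45,"rx":0,"ry":0,"rz":0},{"claw":80,"dx":0,"dy":0,"dz":35,"rx":0,"ry":0,"rz":0},{"claw":80,"dx":0,"dy":0,"dz":20,"rx":0,"ry":0,"rz":0},{"claw":80,"dx":0,"dy":0,"dz":18,"rx":0,"ry":0,"rz":0},{"claw":80,"dx":0,"dy":0,"dz":14,"rx":0,"ry":0,"rz":0},{"claw":80,"dx":0,"dy":0,"dz":0,"rx":0,"ry":0,"rz":0}]'
python3 -m handwheel '[{"claw":45,"dx":0,"dy":0,"dz":0,"rx":0,"ry":0,"rz":0},{"claw":45,"dx":0,"dy":0,"dz":0,"rx":0,"ry":0,"rz":0},{"claw":45,"dx":0,"dy":0,"dz":0,"rx":0,"ry":0,"rz":0},{"claw":45,"dx":0,"dy":0,"dz":0,"rx":0,"ry":0,"rz":0},{"claw":45,"dx":0,"dy":0,"dz":0,"rx":0,"ry":0,"rz":0}]'
python3 -c "
from h import *
c=bot.capture('side');cv2.imwrite('pics/s1.png',cv2.resize(c['frame'][150:300,200:360],None,fx=4,fy=4,interpolation=2)[:,:,::-1])"
```

```text
time: 2.85
tool_pos: [485.9, -60.7, 3.1]
tcp_rot: [-3.141, 0.004, 0.034]
contact_force: [-0.7, -0.1, 0.6]
grip_width: 80.1
time: 3.35
tool_pos: [488.0, -60.7, 5.5]
tcp_rot: [3.141, -0.001, 0.035]
contact_force: [-0.7, 0.1, 6.9]
grip_width: 59.2
```

View pics/s1.png

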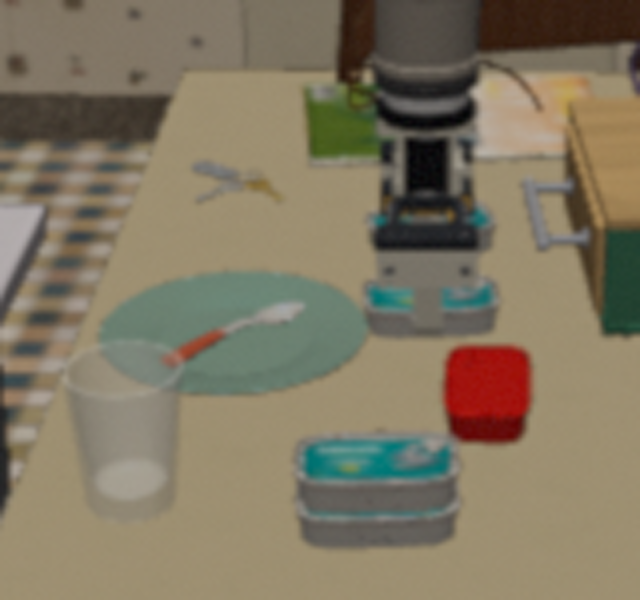

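The tin is gripped at 59 mm. In the crop it spans columns 366-497 and the finger is at 428; the stack's top rim spans columns 297-459 and rows 433-484.

```bash
python3 -c "
from h import *
c=bot.capture('side')
P=lambda u,v,z:at(c,(200+u/4,150+v/4),z).round(1)
print('tin',P(431.5,297,26),'finger',P(428,297,26),'stack',P(378,459,52),P(297,459,52),P(459,459,52),P(378,433,52),P(378,487,52))
to([463,-350,140],[np.pi,0,.045])"
```

```text
tin [493.1 -72.4] finger [490.5 -72.5] stack [ 467.8 -355.8] [ 416.9 -356.9] [ 518.9 -354.8] [ 466.1 -323.3] [ 469.6 -389.3]
t 3.45 pos [488.  -60.7   5.5] rpy [ 3.141e+00 -1.000e-03  3.500e-02] F [-1.  -0.7  6.5] w 59.4
turn [ 0.001 -0.001 -0.01 ] shift [ -38.   287.9 -134.5]
```

```bash
python3 -m handwheel '[{"claw":45,"dx":0,"dy":0,"dz":-20,"rx":0,"ry":0,"rz":0},{"claw":45,"dx":0,"dy":0,"dz":-40,"rx":0,"ry":0,"rz":0},{"claw":45,"dx":0,"dy":0,"dz":-40,"rx":0,"ry":0,"rz":0},{"claw":45,"dx":0,"dy":10,"dz":-35,"rx":0,"ry":0,"rz":0},{"claw":45,"dx":-3,"dy":20,"dz":0,"rx":0,"ry":0,"rz":-0.01},{"claw":45,"dx":-4,"dy":35,"dz":0,"rx":0,"ry":0,"rz":0},{"claw":45,"dx":-4,"dy":35,"dz":0,"rx":0,"ry":0,"rz":0},{"claw":45,"dx":-4,"dy":35,"dz":0,"rx":0,"ry":0,"rz":0},{"claw":45,"dx":-4,"dy":35,"dz":0,"rx":0,"ry":0,"rz":0},{"claw":45,"dx":-4,"dy":35,"dz":0,"rx":0,"ry":0,"rz":0}]'
python3 -m handwheel '[{"claw":45,"dx":-4,"dy":35,"dz":0,"rx":0,"ry":0,"rz":0},{"claw":45,"dx":-4,"dy":30,"dz":0,"rx":0,"ry":0,"rz":0},{"claw":45,"dx":-4,"dy":15,"dz":0,"rx":0,"ry":0,"rz":0},{"claw":45,"dx":0,"dy":5,"dz":0,"rx":0,"ry":0,"rz":0},{"claw":45,"dx":0,"dy":0,"dz":0,"rx":0,"ry":0,"rz":0},{"claw":45,"dx":0,"dy":0,"dz":0,"rx":0,"ry":0,"rz":0}]'
python3 -c "
from h import *
to([462,-351,90],[np.pi,0,.045])
c=bot.capture('side');cv2.imwrite('pics/s2.png',cv2.resize(c['frame'][180:300,220:370],None,fx=5,fy=5,interpolation=2)[:,:,::-1])"
```

```text
time: 4.45
tool_pos: [472.9, -267.5, 139.6]
tcp_rot: [-3.141, 0.0, 0.045]
contact_force: [0.5, 0.3, -1.5]
grip_width: 59.7
time: 5.05
tool_pos: [465.4, -350.3, 139.6]
tcp_rot: [-3.141, 0.0, 0.046]
contact_force: [0.1, 0.6, -1.3]
grip_width: 59.4
t 5.05 pos [ 465.4 -350.3  139.6] rpy [-3.141  0.     0.046] F [ 0.1  0.6 -1.3] w 59.4
turn [-0.001  0.     0.001] shift [-3.4  0.6 49.6]
```

View pics/s2.png

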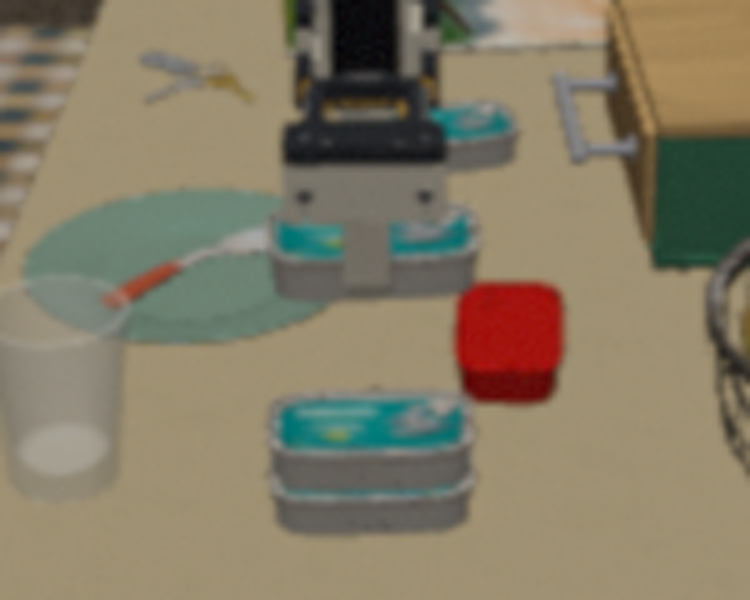

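The held tin (columns 270-479) is about 3 mm further out in x than the stack (270-474). I check y by ray as well.

```bash
python3 -c "
from h import *
c=bot.capture('side')
P=lambda u,v,z:at(c,(220+u/5,180+v/5),z).round(1)
print('held',P(374.5,207,160),P(374.5,265,160),'stack',P(372,393,52),P(372,459,52))
c=bot.capture('top');f=c['frame'][195:255,390:465];cv2.imwrite('pics/t2.png',cv2.resize(f,None,fx=8,fy=8,interpolation=2)[:,:,::-1])"
```

```text
held [ 468.8 -328.2] [ 472.1 -390.9] stack [ 466.  -325.1] [ 469.4 -389.5]
```

```bash
python3 -m handwheel '[{"claw":45,"dx":-3,"dy":0.5,"dz":20,"rx":0,"ry":0,"rz":0},{"claw":45,"dx":0,"dy":0,"dz":25,"rx":0,"ry":0,"rz":0},{"claw":45,"dx":0,"dy":0,"dz":15,"rx":0,"ry":0,"rz":0},{"claw":45,"dx":0,"dy":0,"dz":10,"rx":0,"ry":0,"rz":0},{"claw":45,"dx":0,"dy":0,"dz":0,"rx":0,"ry":0,"rz":0}]'
```

```text
time: 5.7
tool_pos: [461.9, -351.4, 68.6]
tcp_rot: [-3.14, 0.002, 0.045]
contact_force: [0.3, 0.9, -1.3]
grip_width: 59.3
```

```bash
python3 -m handwheel '[{"claw":45,"dx":0,"dy":-1.5,"dz":5,"rx":0,"ry":0,"rz":0},{"claw":45,"dx":0,"dy":0,"dz":3,"rx":0,"ry":0,"rz":0},{"claw":45,"dx":0,"dy":0,"dz":2,"rx":0,"ry":0,"rz":0},{"claw":45,"dx":0,"dy":0,"dz":0,"rx":0,"ry":0,"rz":0}]'
python3 -m handwheel '[{"claw":66,"dx":0,"dy":0,"dz":0,"rx":0,"ry":0,"rz":0},{"claw":74,"dx":0,"dy":0,"dz":0,"rx":0,"ry":0,"rz":0},{"claw":78,"dx":0,"dy":0,"dz":0,"rx":0,"ry":0,"rz":0},{"claw":78,"dx":0,"dy":0,"dz":-10,"rx":0,"ry":0,"rz":0},{"claw":78,"dx":0,"dy":0,"dz":-35,"rx":0,"ry":0,"rz":0},{"claw":78,"dx":0,"dy":0,"dz":-40,"rx":0,"ry":0,"rz":0},{"claw":78,"dx":0,"dy":0,"dz":-5,"rx":0,"ry":0,"rz":0},{"claw":78,"dx":0,"dy":0,"dz":0,"rx":0,"ry":0,"rz":0}]'
python3 -c "
from h import *
to([485,78,150],[np.pi,0,.26])
c=bot.capture('side');d=bot.capture('top')
a=cv2.resize(c['frame'][215:300,250:350],(500,425),interpolation=2);b=cv2.resize(d['frame'][190:260,270:350],(300,262),interpolation=2)
im=np.zeros((425,800,3),np.uint8);im[:,:500]=a;im[:262,500:]=b
cv2.imwrite('pics/s3.png',im[:,:,::-1])"
```

```text
time: 6.1
tool_pos: [462.2, -350.9, 59.8]
tcp_rot: [3.141, -0.0, 0.045]
contact_force: [0.3, -0.3, -1.9]
grip_width: 59.5
time: 6.9
tool_pos: [462.8, -351.5, 151.9]
tcp_rot: [3.139, -0.003, 0.045]
contact_force: [0.1, 0.2, -0.5]
grip_width: 78.0
t 6.9 pos [ 462.8 -351.5  151.9] rpy [ 3.139e+00 -3.000e-03  4.500e-02] F [ 0.1  0.2 -0.5] w 78.0
turn [ 0.003 -0.002 -0.215] shift [ 131.8 -409.3    1.9]
```

View pics/s3.png

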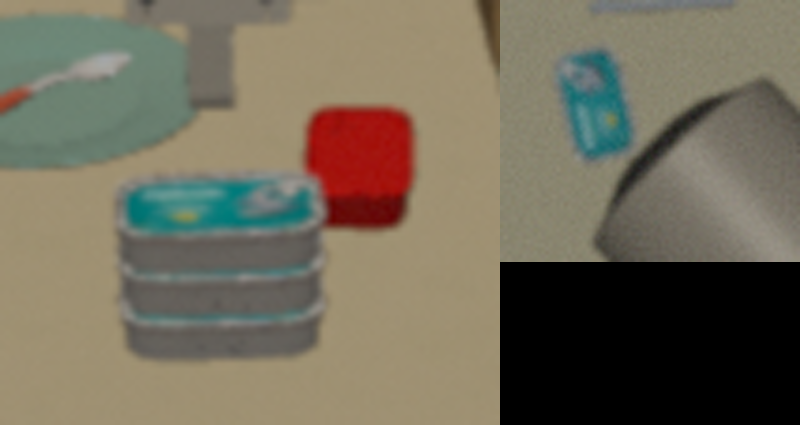

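The three tins are stacked squarely (columns 118-325 at each level), and tin_a hasn't moved. Next is tin_a.

```bash
python3 -m handwheel '[{"claw":80,"dx":0,"dy":0,"dz":0,"rx":0,"ry":0,"rz":-0.107},{"claw":80,"dx":0,"dy":0,"dz":0,"rx":0,"ry":0,"rz":-0.107},{"claw":80,"dx":11,"dy":-34,"dz":0,"rx":0,"ry":0,"rz":0},{"claw":80,"dx":11,"dy":-34,"dz":0,"rx":0,"ry":0,"rz":0},{"claw":80,"dx":11,"dy":-34,"dz":0,"rx":0,"ry":0,"rz":0},{"claw":80,"dx":11,"dy":-34,"dz":0,"rx":0,"ry":0,"rz":0},{"claw":80,"dx":11,"dy":-34,"dz":0,"rx":0,"ry":0,"rz":0},{"claw":80,"dx":11,"dy":-34,"dz":0,"rx":0,"ry":0,"rz":0},{"claw":80,"dx":11,"dy":-34,"dz":0,"rx":0,"ry":0,"rz":0},{"claw":80,"dx":11,"dy":-34,"dz":0,"rx":0,"ry":0,"rz":0}]'
python3 -m handwheel '[{"claw":80,"dx":11,"dy":-34,"dz":0,"rx":0,"ry":0,"rz":0},{"claw":80,"dx":11,"dy":-34,"dz":0,"rx":0,"ry":0,"rz":0},{"claw":80,"dx":11,"dy":-34,"dz":0,"rx":0,"ry":0,"rz":0},{"claw":80,"dx":11,"dy":-35,"dz":0,"rx":0,"ry":0,"rz":0},{"claw":80,"dx":0,"dy":0,"dz":0,"rx":0,"ry":0,"rz":0},{"claw":80,"dx":0,"dy":0,"dz":0,"rx":0,"ry":0,"rz":0}]'
python3 -c "
from h import *
to([485.5,78,4],[np.pi,0,.262])"
```

```text
time: 8.0
tool_pos: [476.6, -63.7, 148.3]
tcp_rot: [-3.14, 0.003, 0.259]
contact_force: [0.3, 0.3, 0.3]
grip_width: 80.3
time: 8.6
tool_pos: [484.3, 78.8, 148.5]
tcp_rot: [-3.141, 0.003, 0.261]
contact_force: [0.7, -0.6, -0.0]
grip_width: 80.1
t 8.6 pos [484.3  78.8 148.5] rpy [-3.141e+00  3.000e-03  2.610e-01] F [ 0.7 -0.6 -0. ] w 80.1
turn [-0.     0.003 -0.001] shift [  1.    1.1 144.5]
```

```bash
python3 -m handwheel '[{"claw":80,"dx":2,"dy":1,"dz":40,"rx":0,"ry":0,"rz":0},{"claw":80,"dx":0,"dy":0,"dz":40,"rx":0,"ry":0,"rz":0},{"claw":80,"dx":0,"dy":0,"dz":30,"rx":0,"ry":0,"rz":0},{"claw":80,"dx":0,"dy":0,"dz":20,"rx":0,"ry":0,"rz":0},{"claw":80,"dx":0,"dy":0,"dz":14,"rx":0,"ry":0,"rz":0},{"claw":80,"dx":0,"dy":0,"dz":0,"rx":0,"ry":0,"rz":0},{"claw":45,"dx":0,"dy":0,"dz":0,"rx":0,"ry":0,"rz":0},{"claw":45,"dx":0,"dy":0,"dz":0,"rx":0,"ry":0,"rz":0},{"claw":45,"dx":0,"dy":0,"dz":0,"rx":0,"ry":0,"rz":0},{"claw":45,"dx":0,"dy":0,"dz":0,"rx":0,"ry":0,"rz":0}]'
python3 -c "
from h import *
to([464,-351,170],[np.pi,0,.045])"
```

```text
time: 9.6
tool_pos: [487.9, 77.7, 6.5]
tcp_rot: [3.141, -0.002, 0.259]
contact_force: [-0.2, -1.4, 3.8]
grip_width: 59.2
t 9.6 pos [487.9  77.7   6.5] rpy [ 3.141e+00 -2.000e-03  2.590e-01] F [-0.2 -1.4  3.8] w 59.2
turn [ 0.001 -0.002  0.214] shift [ -43.1  427.1 -163.5]
```

```bash
python3 -m handwheel '[{"claw":45,"dx":0,"dy":0,"dz":-25,"rx":0,"ry":0,"rz":0},{"claw":45,"dx":0,"dy":0,"dz":-45,"rx":0,"ry":0,"rz":0},{"claw":45,"dx":0,"dy":0,"dz":-45,"rx":0,"ry":0,"rz":0},{"claw":45,"dx":0,"dy":0,"dz":-45,"rx":0,"ry":0,"rz":0.057},{"claw":45,"dx":0,"dy":0,"dz":-5,"rx":0,"ry":0,"rz":0.1},{"claw":45,"dx":0,"dy":0,"dz":0,"rx":0,"ry":0,"rz":0.057},{"claw":45,"dx":-2,"dy":18,"dz":0,"rx":0,"ry":0,"rz":0},{"claw":45,"dx":-4,"dy":36,"dz":0,"rx":0,"ry":0,"rz":0},{"claw":45,"dx":-4,"dy":36,"dz":0,"rx":0,"ry":0,"rz":0},{"claw":45,"dx":-4,"dy":36,"dz":0,"rx":0,"ry":0,"rz":0}]'
python3 -m handwheel '[{"claw":45,"dx":-4,"dy":36,"dz":0,"rx":0,"ry":0,"rz":0},{"claw":45,"dx":-4,"dy":36,"dz":0,"rx":0,"ry":0,"rz":0},{"claw":45,"dx":-4,"dy":36,"dz":0,"rx":0,"ry":0,"rz":0},{"claw":45,"dx":-4,"dy":36,"dz":0,"rx":0,"ry":0,"rz":0},{"claw":45,"dx":-4,"dy":36,"dz":0,"rx":0,"ry":0,"rz":0},{"claw":45,"dx":-4,"dy":36,"dz":0,"rx":0,"ry":0,"rz":0},{"claw":45,"dx":-4,"dy":36,"dz":0,"rx":0,"ry":0,"rz":0},{"claw":45,"dx":-1,"dy":30,"dz":0,"rx":0,"ry":0,"rz":0},{"claw":45,"dx":0,"dy":19,"dz":0,"rx":0,"ry":0,"rz":0},{"claw":45,"dx":0,"dy":0,"dz":0,"rx":0,"ry":0,"rz":0}]'
python3 -m handwheel '[{"claw":45,"dx":0,"dy":0,"dz":0,"rx":0,"ry":0,"rz":0}]'
python3 -c "
from h import *
to([464,-351,100],[np.pi,0,.045])
c=bot.capture('side');cv2.imwrite('pics/s4.png',cv2.resize(c['frame'][190:300,240:360],None,fx=5,fy=5,interpolation=2)[:,:,::-1])"
```

```text
time: 10.6
tool_pos: [478.5, -49.6, 170.9]
tcp_rot: [3.141, -0.0, 0.046]
contact_force: [0.6, -0.2, -0.9]
grip_width: 59.2
time: 11.6
tool_pos: [463.0, -352.8, 170.4]
tcp_rot: [3.141, 0.0, 0.042]
contact_force: [0.1, 0.2, -1.3]
grip_width: 59.1
time: 11.7
tool_pos: [463.1, -350.1, 170.4]
tcp_rot: [-3.141, 0.001, 0.044]
contact_force: [-0.1, -0.1, -2.1]
grip_width: 59.2
t 11.7 pos [ 463.1 -350.1  170.4] rpy [-3.141e+00  1.000e-03  4.400e-02] F [-0.1 -0.1 -2.1] w 59.2
turn [-0.001  0.001 -0.001] shift [ 0.9  1.  70.4]
```

View pics/s4.png

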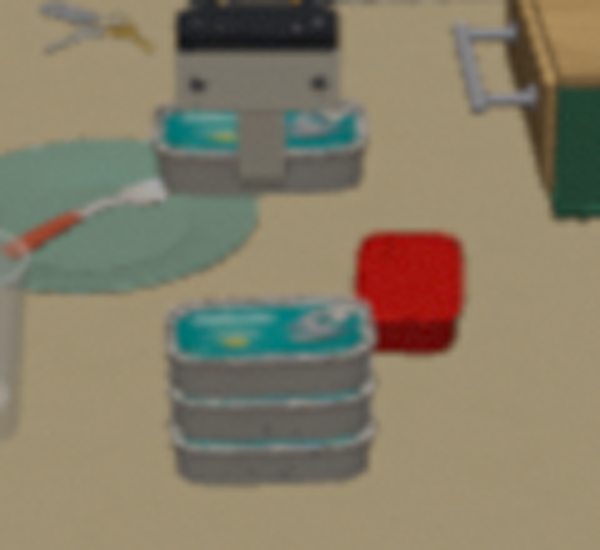

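```bash
python3 -c "
from h import *
c=bot.capture('side')
P=lambda u,v,z:at(c,(240+u/5,190+v/5),z).round(1)
print('held',P(260.5,107,190),P(260.5,157,190),'stack',P(271.5,299,78),P(271.5,360,78), 'st1',P(273,330+110,26))"
```

```text
held [ 462.6 -334. ] [ 465.8 -389.9] stack [ 466.1 -325.4] [ 469.3 -386.5] st1 [ 468.9 -376.6]
```

```bash
python3 -m handwheel '[{"claw":45,"dx":3.5,"dy":0.5,"dz":20,"rx":0,"ry":0,"rz":0},{"claw":45,"dx":0,"dy":0,"dz":25,"rx":0,"ry":0,"rz":0},{"claw":45,"dx":0,"dy":0,"dz":18,"rx":0,"ry":0,"rz":0},{"claw":45,"dx":0,"dy":0,"dz":10,"rx":0,"ry":0,"rz":0},{"claw":45,"dx":0,"dy":0,"dz":6,"rx":0,"ry":0,"rz":0},{"claw":45,"dx":0,"dy":0,"dz":3,"rx":0,"ry":0,"rz":0},{"claw":45,"dx":0,"dy":0,"dz":2,"rx":0,"ry":0,"rz":0},{"claw":45,"dx":0,"dy":0,"dz":0,"rx":0,"ry":0,"rz":0},{"claw":45,"dx":0,"dy":0,"dz":0,"rx":0,"ry":0,"rz":0}]'
python3 -m handwheel '[{"claw":66,"dx":0,"dy":0,"dz":0,"rx":0,"ry":0,"rz":0},{"claw":74,"dx":0,"dy":0,"dz":0,"rx":0,"ry":0,"rz":0},{"claw":78,"dx":0,"dy":0,"dz":0,"rx":0,"ry":0,"rz":0},{"claw":78,"dx":0,"dy":0,"dz":-10,"rx":0,"ry":0,"rz":0},{"claw":78,"dx":0,"dy":0,"dz":-35,"rx":0,"ry":0,"rz":0},{"claw":78,"dx":0,"dy":0,"dz":-40,"rx":0,"ry":0,"rz":0},{"claw":78,"dx":0,"dy":0,"dz":-15,"rx":0,"ry":0,"rz":0},{"claw":78,"dx":0,"dy":0,"dz":0,"rx":0,"ry":0,"rz":0}]'
python3 -c "
from h import *
to([500,19.5,190],[np.pi,0,.08])
c=bot.capture('side');d=bot.capture('top')
a=cv2.resize(c['frame'][215:300,250:350],(500,425),interpolation=2);b=cv2.resize(d['frame'][95:200,265:355],(300,350),interpolation=2)
im=np.zeros((425,800,3),np.uint8);im[:,:500]=a;im[:350,500:]=b
cv2.imwrite('pics/s5.png',im[:,:,::-1])"
```

```text
time: 12.7
tool_pos: [467.2, -351.2, 87.4]
tcp_rot: [3.141, -0.001, 0.045]
contact_force: [-0.7, 0.2, -2.0]
grip_width: 59.3
time: 13.5
tool_pos: [468.2, -352.1, 190.4]
tcp_rot: [3.137, -0.005, 0.045]
contact_force: [0.4, -0.6, -1.2]
grip_width: 78.0
t 13.5 pos [ 468.2 -352.1  190.4] rpy [ 3.137 -0.005  0.045] F [ 0.4 -0.6 -1.2] w 78.0
turn [ 0.005 -0.005 -0.035] shift [  61.4 -367.9    0.4]
```

View pics/s5.png

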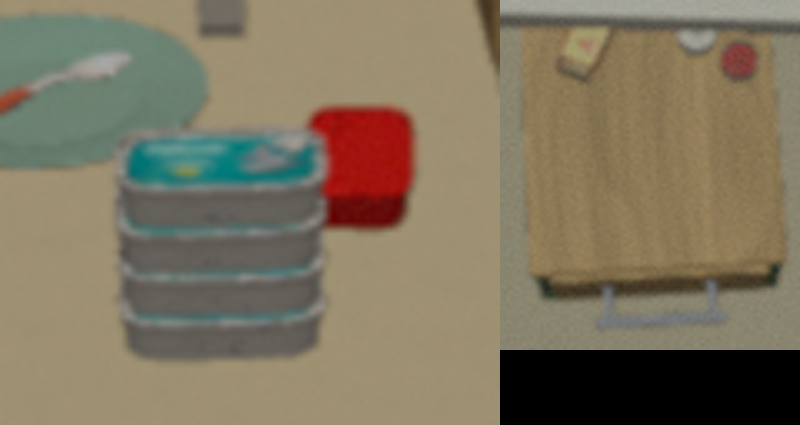

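The stack of four is square (columns 118-327 at each level). The handle bar runs (601,325)-(725,318) in the right panel. Next I turn the gripper for the handle.

```bash
python3 -m handwheel '[{"claw":40,"dx":0,"dy":-5,"dz":0,"rx":0,"ry":0,"rz":-0.146},{"claw":20,"dx":0,"dy":0,"dz":0,"rx":0,"ry":0,"rz":-0.146},{"claw":20,"dx":0,"dy":0,"dz":0,"rx":0,"ry":0,"rz":-0.146},{"claw":20,"dx":0,"dy":0,"dz":0,"rx":0,"ry":0,"rz":-0.146},{"claw":20,"dx":0,"dy":0,"dz":0,"rx":0,"ry":0,"rz":-0.146},{"claw":20,"dx":0,"dy":0,"dz":0,"rx":0,"ry":0,"rz":-0.146},{"claw":20,"dx":0,"dy":0,"dz":0,"rx":0,"ry":0,"rz":-0.146},{"claw":20,"dx":0,"dy":0,"dz":0,"rx":0,"ry":0,"rz":-0.146},{"claw":20,"dx":0,"dy":0,"dz":0,"rx":0,"ry":0,"rz":-0.146},{"claw":20,"dx":0,"dy":0,"dz":0,"rx":0,"ry":0,"rz":-0.146}]'
python3 -m handwheel '[{"claw":20,"dx":0,"dy":0,"dz":0,"rx":0,"ry":0,"rz":-0.146},{"claw":20,"dx":0,"dy":0,"dz":0,"rx":-0.117,"ry":0,"rz":0},{"claw":20,"dx":0,"dy":0,"dz":0,"rx":-0.117,"ry":0,"rz":0},{"claw":20,"dx":0,"dy":0,"dz":0,"rx":-0.116,"ry":0,"rz":0},{"claw":20,"dx":0,"dy":0,"dz":0,"rx":0,"ry":0,"rz":0}]'
python3 -c "
from h import *
c=bot.capture('side')
P=lambda u,v,z:at(c,(240+u/5,190+v/5),z).round(1)
print(P(461,30,56),P(480,106,56),P(470,68,56))
to([540,18,130],[np.pi-.35,0,1.651])
to([540,18,130])"
```

```text
time: 14.6
tool_pos: [466.0, -345.3, 184.7]
tcp_rot: [-3.139, -0.002, 1.511]
contact_force: [0.3, -0.4, -0.6]
grip_width: 19.7
time: 15.1
tool_pos: [463.9, -345.1, 184.2]
tcp_rot: [2.794, -0.005, 1.648]
contact_force: [-0.6, 0.4, 0.5]
grip_width: 20.2
[568.6  77.5] [578.7 -40.9] [573.5  16.4]
t 15.15 pos [ 464.8 -345.7  185. ] rpy [ 2.795 -0.004  1.648] F [-0.5 -0.  -0.4] w 20.1
turn [-0.004 -0.002 -0.004] shift [356.5  78.9  87.4]
t 15.15 pos [ 464.8 -345.7  185. ] rpy [ 2.795 -0.004  1.648] F [-0.5 -0.  -0.4] w 20.1
turn [0. 0. 0.] shift [356.6  77.7  87.9]
```

```bash
python3 -m handwheel '[{"claw":20,"dx":36,"dy":8,"dz":9,"rx":0,"ry":0,"rz":0},{"claw":20,"dx":36,"dy":8,"dz":9,"rx":0,"ry":0,"rz":0},{"claw":20,"dx":36,"dy":8,"dz":9,"rx":0,"ry":0,"rz":0},{"claw":20,"dx":36,"dy":8,"dz":9,"rx":0,"ry":0,"rz":0},{"claw":20,"dx":36,"dy":8,"dz":9,"rx":0,"ry":0,"rz":0},{"claw":20,"dx":36,"dy":8,"dz":9,"rx":0,"ry":0,"rz":0},{"claw":20,"dx":36,"dy":8,"dz":9,"rx":0,"ry":0,"rz":0},{"claw":20,"dx":36,"dy":8,"dz":9,"rx":0,"ry":0,"rz":0},{"claw":20,"dx":36,"dy":8,"dz":9,"rx":0,"ry":0,"rz":0},{"claw":20,"dx":32,"dy":6,"dz":7,"rx":0,"ry":0,"rz":0}]'
python3 -m handwheel '[{"claw":20,"dx":0,"dy":0,"dz":0,"rx":0,"ry":0,"rz":0},{"claw":20,"dx":0,"dy":0,"dz":0,"rx":0,"ry":0,"rz":0}]'
python3 -c "
from h import *
z=np.array([.342,.027,-.94]);to(np.array([570.5,19.5,56])-25*z,[np.pi-.35,0,1.653])"
```

```text
time: 16.15
tool_pos: [542.2, 19.7, 130.2]
tcp_rot: [2.793, 0.001, 1.653]
contact_force: [0.1, 0.1, 0.1]
grip_width: 19.9
time: 16.35
tool_pos: [541.9, 18.5, 130.3]
tcp_rot: [2.793, 0.001, 1.654]
contact_force: [-1.1, 0.2, -0.1]
grip_width: 19.6
t 16.35 pos [541.9  18.5 130.3] rpy [2.793e+00 1.000e-03 1.654e+00] F [-1.1  0.2 -0.1] w 19.6
turn [-0.001  0.     0.001] shift [-1.3  1.4 54.6]
```

```bash
python3 -m handwheel '[{"claw":20,"dx":0,"dy":1.4,"dz":25,"rx":0,"ry":0,"rz":0},{"claw":20,"dx":0,"dy":0,"dz":20,"rx":0,"ry":0,"rz":0},{"claw":20,"dx":0,"dy":0,"dz":10,"rx":0,"ry":0,"rz":0},{"claw":20,"dx":0,"dy":0,"dz":0,"rx":0,"ry":0,"rz":0},{"claw":20,"dx":0,"dy":0,"dz":0,"rx":0,"ry":0,"rz":0}]'
python3 -c "
from h import *
z=np.array([.342,.027,-.94]);to(np.array([570.5,19.5,56])+12*z,[np.pi-.35,0,1.653])
c=bot.capture('side');cv2.imwrite('pics/s6.png',cv2.resize(c['frame'][140:240,280:400],None,fx=6,fy=6,interpolation=2)[:,:,::-1])"
```

```text
time: 16.85
tool_pos: [561.7, 18.2, 79.9]
tcp_rot: [2.792, 0.0, 1.65]
contact_force: [-0.2, -0.3, -0.2]
grip_width: 19.9
t 16.85 pos [561.7  18.2  79.9] rpy [2.792 0.    1.65 ] F [-0.2 -0.3 -0.2] w 19.9
turn [-0.     0.001 -0.003] shift [ 0.6  0.2 37.5]
```

View pics/s6.png

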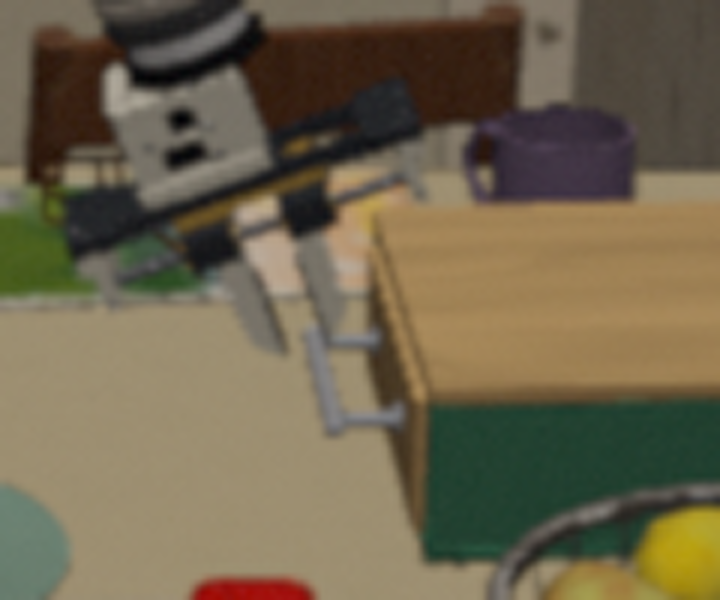

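The fingertips (283,350) and (332,335) straddle the line to the bar's middle at about (323,383). The approach is centred, so I descend, pinch and check.

```bash
python3 -m handwheel '[{"claw":20,"dx":0,"dy":0,"dz":12,"rx":0,"ry":0,"rz":0},{"claw":20,"dx":0,"dy":0,"dz":12,"rx":0,"ry":0,"rz":0},{"claw":20,"dx":0,"dy":0,"dz":7,"rx":0,"ry":0,"rz":0},{"claw":20,"dx":0,"dy":0,"dz":6,"rx":0,"ry":0,"rz":0},{"claw":20,"dx":0,"dy":0,"dz":0,"rx":0,"ry":0,"rz":0},{"claw":20,"dx":0,"dy":0,"dz":0,"rx":0,"ry":0,"rz":0}]'
python3 -m handwheel '[{"claw":2,"dx":0,"dy":0,"dz":0,"rx":0,"ry":0,"rz":0},{"claw":2,"dx":0,"dy":0,"dz":0,"rx":0,"ry":0,"rz":0},{"claw":2,"dx":0,"dy":0,"dz":0,"rx":0,"ry":0,"rz":0},{"claw":2,"dx":0,"dy":0,"dz":0,"rx":0,"ry":0,"rz":0}]'
python3 -c "
from h import *
o=bot.get_obs()['tool_pos'];to(o+150*np.array([-np.cos(.08),-np.sin(.08),0]))"
```

```text
time: 17.5
tool_pos: [574.1, 19.8, 44.6]
tcp_rot: [2.792, 0.0, 1.651]
contact_force: [-0.6, -0.4, -0.0]
grip_width: 20.1
time: 17.9
tool_pos: [574.7, 19.7, 45.4]
tcp_rot: [2.79, 0.0, 1.651]
contact_force: [-0.6, -0.1, 2.4]
grip_width: 9.8
t 17.9 pos [574.7  19.7  45.4] rpy [2.79  0.    1.651] F [-0.6 -0.1  2.4] w 9.8
turn [0. 0. 0.] shift [  -0.  -140.8  -51.6]
```

```bash
python3 -m handwheel '[{"claw":2,"dx":0,"dy":-7,"dz":-2.6,"rx":0,"ry":0,"rz":0},{"claw":2,"dx":0,"dy":-14,"dz":-5.1,"rx":0,"ry":0,"rz":0},{"claw":2,"dx":0,"dy":-19,"dz":-7,"rx":0,"ry":0,"rz":0},{"claw":2,"dx":0,"dy":-19,"dz":-7,"rx":0,"ry":0,"rz":0},{"claw":2,"dx":0,"dy":-19,"dz":-7,"rx":0,"ry":0,"rz":0},{"claw":2,"dx":0,"dy":-19,"dz":-7,"rx":0,"ry":0,"rz":0},{"claw":2,"dx":0,"dy":-19,"dz":-7,"rx":0,"ry":0,"rz":0},{"claw":2,"dx":0,"dy":-14,"dz":-5.1,"rx":0,"ry":0,"rz":0},{"claw":2,"dx":0,"dy":-7,"dz":-2.6,"rx":0,"ry":0,"rz":0},{"claw":2,"dx":0,"dy":0,"dz":0,"rx":0,"ry":0,"rz":0}]'
python3 -m handwheel '[{"claw":2,"dx":0,"dy":-3,"dz":-1.1,"rx":0,"ry":0,"rz":0},{"claw":2,"dx":0,"dy":-3,"dz":-1.1,"rx":0,"ry":0,"rz":0},{"claw":2,"dx":0,"dy":-3,"dz":-1.1,"rx":0,"ry":0,"rz":0},{"claw":2,"dx":0,"dy":0,"dz":0,"rx":0,"ry":0,"rz":0}]'
```

```text
time: 18.9
tool_pos: [427.6, 7.0, 56.4]
tcp_rot: [2.821, -0.014, 1.655]
contact_force: [-1.1, -0.8, -23.6]
grip_width: 9.6
time: 19.3
tool_pos: [424.3, 4.2, 61.8]
tcp_rot: [2.809, -0.009, 1.654]
contact_force: [1.0, -0.3, -0.2]
grip_width: 2.2
```

```bash
python3 -c "
from h import *
to([0,0,0])
c=bot.capture('side');d=bot.capture('top')
a=cv2.resize(c['frame'][140:240,250:380],(520,400),interpolation=2);b=cv2.resize(d['frame'][95:250,265:355],(279,480),interpolation=2)
im=np.zeros((480,800,3),np.uint8);im[:400,:520]=a;im[:480,521:]=b
cv2.imwrite('pics/s7.png',im[:,:,::-1])"
```

```text
t 19.3 pos [424.3   4.2  61.8] rpy [ 2.809 -0.009  1.654] F [ 1.  -0.3 -0.2] w 2.2
turn [0. 0. 0.] shift [  30.6 -420.2  -79.6]
```

View pics/s7.png

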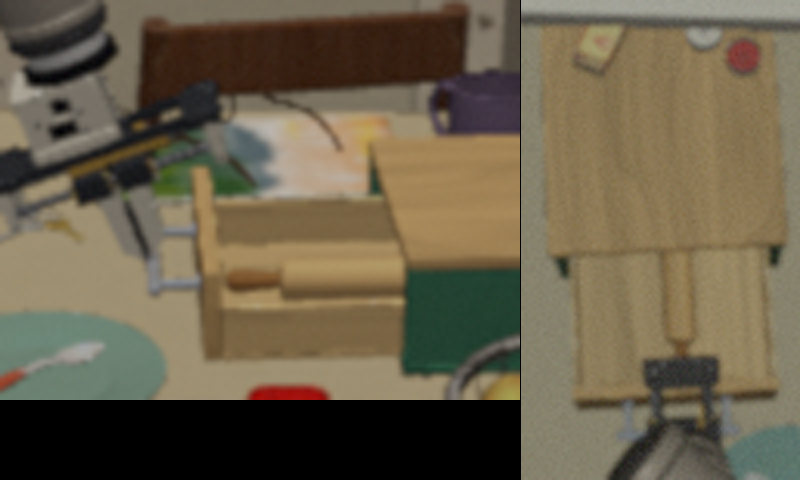

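The drawer is well out, about 145 mm by pixel shift, and the fingers slipped off the bar at the end. The pin lies along the middle with its front handle just behind the front board. I'll confirm the stop by pushing the front board outwards from inside.

```bash
python3 -m handwheel '[{"claw":2,"dx":0,"dy":0,"dz":-40,"rx":0,"ry":0,"rz":0},{"claw":2,"dx":0,"dy":0,"dz":-45,"rx":0,"ry":0,"rz":0},{"claw":2,"dx":0,"dy":0,"dz":-45,"rx":0.05,"ry":0,"rz":0},{"claw":2,"dx":0,"dy":0,"dz":0,"rx":0.15,"ry":0,"rz":0},{"claw":2,"dx":0,"dy":0,"dz":0,"rx":0.15,"ry":0,"rz":0},{"claw":2,"dx":0,"dy":0,"dz":0,"rx":0,"ry":0,"rz":0.149},{"claw":2,"dx":0,"dy":0,"dz":0,"rx":0,"ry":0,"rz":0.149},{"claw":2,"dx":0,"dy":0,"dz":0,"rx":0,"ry":0,"rz":0.149},{"claw":2,"dx":0,"dy":0,"dz":0,"rx":0,"ry":0,"rz":0.149},{"claw":2,"dx":0,"dy":0,"dz":0,"rx":0,"ry":0,"rz":0.149}]'
python3 -m handwheel '[{"claw":2,"dx":0,"dy":0,"dz":0,"rx":0,"ry":0,"rz":0.149},{"claw":2,"dx":0,"dy":0,"dz":0,"rx":0,"ry":0,"rz":0.149},{"claw":2,"dx":0,"dy":0,"dz":0,"rx":0,"ry":0,"rz":0.149},{"claw":2,"dx":0,"dy":0,"dz":0,"rx":0,"ry":0,"rz":0.149},{"claw":2,"dx":0,"dy":0,"dz":0,"rx":0,"ry":0,"rz":0.149},{"claw":2,"dx":0,"dy":0,"dz":0,"rx":0,"ry":0,"rz":0.08},{"claw":2,"dx":0,"dy":0,"dz":0,"rx":0,"ry":0,"rz":0}]'
python3 -c "
from h import *
to([505,14,66],[np.pi,0,.08])
c=bot.capture('top');f=c['frame'][150:235,275:365]
cv2.imwrite('pics/t8.png',cv2.resize(f,None,fx=7,fy=7,interpolation=2)[:,:,::-1])"
```

```text
time: 20.4
tool_pos: [382.2, -0.4, 184.2]
tcp_rot: [-3.122, 0.005, 0.903]
contact_force: [-0.4, -0.8, 0.5]
grip_width: 1.9
time: 21.1
tool_pos: [382.2, -0.4, 184.2]
tcp_rot: [-3.132, 0.018, 0.084]
contact_force: [-0.6, 0.5, 1.4]
grip_width: 1.9
t 21.1 pos [382.2  -0.4 184.2] rpy [-3.132  0.018  0.084] F [-0.6  0.5  1.4] w 1.9
turn [-0.01   0.018  0.004] shift [123.6  -4.5 118.2]
```

View pics/t8.png

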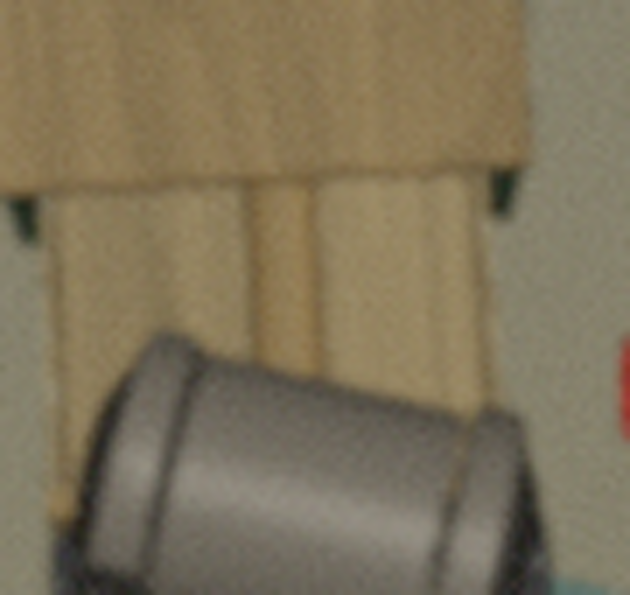

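The pin barrel is visible at columns 253-320 at row 270 (centre 286.5). The side picture showed the barrel step at (283,278) and the handle tip at (225,280).

```bash
python3 -c "
from h import *
c=bot.capture('top');d=bot.capture('side')
P=lambda u,v,z:at(c,(275+u/7,150+v/7),z).round(1)
print('pin',P(286.5,270,40),P(289.5,350,40),'boardedge',P(0,190,107),P(285,181,107),P(525,163,107))
Q=lambda u,v,z:at(d,(250+u/4,140+v/4),z).round(1)
print('barrel step',Q(283,278,38),'tip',Q(225,280,38),'front board inner top',Q(217,255,90.5))
"
python3 -m handwheel '[{"claw":2,"dx":20,"dy":-1,"dz":0,"rx":-0.01,"ry":0.018,"rz":0},{"claw":2,"dx":35,"dy":-2,"dz":0,"rx":0,"ry":0,"rz":0},{"claw":2,"dx":35,"dy":-2,"dz":0,"rx":0,"ry":0,"rz":0},{"claw":2,"dx":34,"dy":0,"dz":10,"rx":0,"ry":0,"rz":0},{"claw":2,"dx":0,"dy":0,"dz":40,"rx":0,"ry":0,"rz":0},{"claw":2,"dx":0,"dy":0,"dz":40,"rx":0,"ry":0,"rz":0},{"claw":2,"dx":0,"dy":0,"dz":26,"rx":0,"ry":0,"rz":0},{"claw":2,"dx":0,"dy":0,"dz":0,"rx":0,"ry":0,"rz":0},{"claw":2,"dx":0,"dy":0,"dz":0,"rx":0,"ry":0,"rz":0}]'
```

```text
pin [581.9  12.5] [543.1   9.8] boardedge [598.5 142.4] [606.5  13.3] [618.2 -95.4]
barrel step [531.6   9.8] tip [485.8   4.9] front board inner top [482.2 -64.4]
time: 22.15
tool_pos: [505.3, 15.1, 68.0]
tcp_rot: [-3.141, 0.001, 0.085]
contact_force: [-0.3, -0.6, -1.1]
grip_width: 2.0
```

```bash
python3 -m handwheel '[{"claw":2,"dx":-10,"dy":0,"dz":0,"rx":0,"ry":0,"rz":0},{"claw":2,"dx":-6,"dy":0,"dz":0,"rx":0,"ry":0,"rz":0},{"claw":2,"dx":-4,"dy":0,"dz":0,"rx":0,"ry":0,"rz":0},{"claw":2,"dx":-3,"dy":0,"dz":0,"rx":0,"ry":0,"rz":0},{"claw":2,"dx":0,"dy":0,"dz":0,"rx":0,"ry":0,"rz":0}]'
python3 -m handwheel '[{"claw":2,"dx":-2,"dy":0,"dz":0,"rx":0,"ry":0,"rz":0},{"claw":2,"dx":-2,"dy":0,"dz":0,"rx":0,"ry":0,"rz":0},{"claw":2,"dx":0,"dy":0,"dz":0,"rx":0,"ry":0,"rz":0}]'
```

```text
time: 22.65
tool_pos: [486.7, 13.5, 69.2]
tcp_rot: [3.141, -0.011, 0.084]
contact_force: [13.5, 5.1, -9.6]
grip_width: 2.3
time: 22.95
tool_pos: [486.8, 13.3, 69.5]
tcp_rot: [3.141, -0.019, 0.083]
contact_force: [26.6, 7.3, -19.6]
grip_width: 2.3
```

The push reached 27 N with no motion, so the drawer is at its stop. I back off and go above the pin.

```bash
python3 -m handwheel '[{"claw":2,"dx":20,"dy":0,"dz":0,"rx":0,"ry":0,"rz":0},{"claw":40,"dx":5,"dy":0,"dz":-40,"rx":0,"ry":0,"rz":0},{"claw":60,"dx":25,"dy":3,"dz":-20,"rx":0,"ry":0,"rz":0},{"claw":60,"dx":25,"dy":3,"dz":0,"rx":0,"ry":0,"rz":0},{"claw":60,"dx":0,"dy":0,"dz":0,"rx":0,"ry":0,"rz":0},{"claw":60,"dx":0,"dy":0,"dz":0,"rx":0,"ry":0,"rz":0}]'
python3 -c "
from h import *
to([553,10.5,25],[np.pi,0,.075])"
```

```text
time: 23.55
tool_pos: [552.8, 13.2, 127.7]
tcp_rot: [-3.141, 0.001, 0.085]
contact_force: [-1.0, 0.4, -0.1]
grip_width: 37.3
t 23.55 pos [552.8  13.2 127.7] rpy [-3.141e+00  1.000e-03  8.500e-02] F [-1.   0.4 -0.1] w 37.3
turn [-0.     0.001  0.01 ] shift [ -0.    2.7 102.7]
```

```bash
python3 -m handwheel '[{"claw":60,"dx":0,"dy":2.7,"dz":0,"rx":0,"ry":0,"rz":0.01},{"claw":60,"dx":0,"dy":0,"dz":30,"rx":0,"ry":0,"rz":0},{"claw":60,"dx":0,"dy":0,"dz":10,"rx":0,"ry":0,"rz":0},{"claw":60,"dx":0,"dy":0,"dz":15,"rx":0,"ry":0,"rz":0},{"claw":60,"dx":0,"dy":0,"dz":20,"rx":0,"ry":0,"rz":0},{"claw":60,"dx":0,"dy":0,"dz":15,"rx":0,"ry":0,"rz":0},{"claw":60,"dx":0,"dy":0,"dz":10,"rx":0,"ry":0,"rz":0},{"claw":60,"dx":0,"dy":0,"dz":2,"rx":0,"ry":0,"rz":0},{"claw":60,"dx":0,"dy":0,"dz":0,"rx":0,"ry":0,"rz":0}]'
python3 -m handwheel '[{"claw":15,"dx":0,"dy":0,"dz":0,"rx":0,"ry":0,"rz":0},{"claw":15,"dx":0,"dy":0,"dz":0,"rx":0,"ry":0,"rz":0},{"claw":15,"dx":0,"dy":0,"dz":0,"rx":0,"ry":0,"rz":0},{"claw":15,"dx":0,"dy":0,"dz":0,"rx":0,"ry":0,"rz":0},{"claw":15,"dx":0,"dy":0,"dz":0,"rx":0,"ry":0,"rz":0},{"claw":15,"dx":0,"dy":0,"dz":0,"rx":0,"ry":0,"rz":0}]'
```

```text
time: 24.45
tool_pos: [553.4, 10.5, 25.7]
tcp_rot: [-3.141, 0.001, 0.074]
contact_force: [0.7, 0.4, 0.1]
grip_width: 60.7
time: 25.05
tool_pos: [553.7, 10.6, 25.9]
tcp_rot: [-3.141, 0.0, 0.074]
contact_force: [-0.1, 0.6, 3.4]
grip_width: 32.9
```

The pin is gripped at 32.9 mm. Next I work out the row shifts for tilting about the pin's rear end.

```bash
cat > arc.py <<'E'
import numpy as np
# 2D: X ahead, Z up. rear end E, TCP = E + R(th)*(-168,-12); dx,dz in tool axes before each row's turn
def run(steps,th,E):
    E=np.array(E,float);r=np.array([-168.,-12.])
    f=lambda th,E:E+np.array([r[0]*np.cos(th)+r[1]*np.sin(th),-r[0]*np.sin(th)+r[1]*np.cos(th)])
    for d,ex,ez in steps:
        a=f(th,E);th2=th+d;E=E+[ex,ez];s=f(th2,E)-a
        print("dx %.1f dz %.1f ry %.3f"%(s[0]*np.cos(th)-s[1]*np.sin(th),-(s[0]*np.sin(th)+s[1]*np.cos(th)),-d),"th",round(th2,3),"tcp",f(th2,E).round(1));th=th2
    return th,E
print("A");th,E=run([(.05,-1,-.5)]*6,0,(721.7,38))
print("B");th,E=run([(.02,-7.5,0)]*4,th,E);print(th,E)
E
python3 arc.py
```

```text
A
dx -1.4 dz -7.9 ry -0.050 th 0.05 tcp [552.3  33.9]
dx -1.4 dz -7.9 ry -0.050 th 0.1 tcp [551.3  41.8]
dx -1.3 dz -7.8 ry -0.050 th 0.15 tcp [550.8  49.7]
dx -1.3 dz -7.8 ry -0.050 th 0.2 tcp [550.7  57.6]
dx -1.3 dz -7.7 ry -0.050 th 0.25 tcp [551.   65.4]
dx -1.2 dz -7.7 ry -0.050 th 0.3 tcp [551.7  73.2]
B
dx -7.4 dz -1.1 ry -0.020 th 0.32 tcp [545.   76.5]
dx -7.3 dz -1.0 ry -0.020 th 0.34 tcp [538.3  79.7]
dx -7.3 dz -0.9 ry -0.020 th 0.36 tcp [531.7  83. ]
dx -7.2 dz -0.7 ry -0.020 th 0.38 tcp [525.2  86.2]
0.38000000000000006 [685.7  35. ]
```

```bash
python3 -m handwheel '[{"claw":15,"dx":-1.4,"dy":0,"dz":-7.9,"rx":0,"ry":-0.05,"rz":0},{"claw":15,"dx":-1.4,"dy":0,"dz":-7.9,"rx":0,"ry":-0.05,"rz":0},{"claw":15,"dx":-1.3,"dy":0,"dz":-7.8,"rx":0,"ry":-0.05,"rz":0},{"claw":15,"dx":0,"dy":0,"dz":0,"rx":0,"ry":0,"rz":0}]'
python3 -m handwheel '[{"claw":15,"dx":-1.3,"dy":0,"dz":-7.8,"rx":0,"ry":-0.05,"rz":0},{"claw":15,"dx":-1.3,"dy":0,"dz":-7.7,"rx":0,"ry":-0.05,"rz":0},{"claw":15,"dx":-1.2,"dy":0,"dz":-7.7,"rx":0,"ry":-0.05,"rz":0},{"claw":15,"dx":0,"dy":0,"dz":0,"rx":0,"ry":0,"rz":0}]'
python3 -c "
from h import *
c=bot.capture('side');cv2.imwrite('pics/s9.png',cv2.resize(c['frame'][140:240,260:400],(770,550),interpolation=2)[:,:,::-1])"
```

```text
time: 25.45
tool_pos: [552.0, 10.2, 49.6]
tcp_rot: [3.141, 0.149, 0.075]
contact_force: [0.4, -0.3, -1.6]
grip_width: 32.9
time: 25.85
tool_pos: [552.3, 10.4, 72.2]
tcp_rot: [-3.141, 0.3, 0.075]
contact_force: [1.0, 0.2, -1.4]
grip_width: 33.0
```

View pics/s9.png

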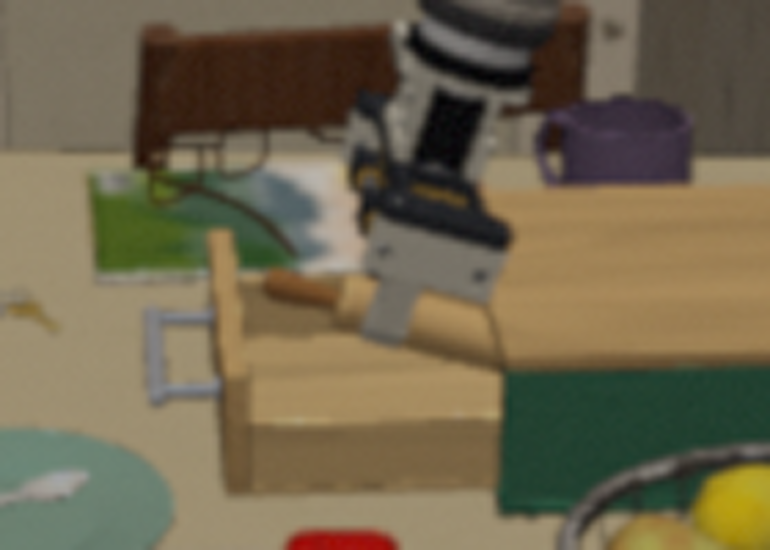

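The pin is slanted with its tip at (265,283), level with the top of the front board and clear of it. Forces are about 1 N. I carry on drawing it out.

```bash
python3 -m handwheel '[{"claw":15,"dx":-7.4,"dy":0,"dz":-1.1,"rx":0,"ry":-0.02,"rz":0},{"claw":15,"dx":-7.3,"dy":0,"dz":-1.0,"rx":0,"ry":-0.02,"rz":0},{"claw":15,"dx":-7.3,"dy":0,"dz":-0.9,"rx":0,"ry":-0.02,"rz":0},{"claw":15,"dx":-7.2,"dy":0,"dz":-0.7,"rx":0,"ry":-0.02,"rz":0},{"claw":15,"dx":0,"dy":0,"dz":0,"rx":0,"ry":0,"rz":0}]'
python3 -m handwheel '[{"claw":15,"dx":-10,"dy":0,"dz":0,"rx":0,"ry":0,"rz":0},{"claw":15,"dx":-15,"dy":0,"dz":0,"rx":0,"ry":0,"rz":0},{"claw":15,"dx":-15,"dy":0,"dz":0,"rx":0,"ry":0,"rz":0},{"claw":15,"dx":-15,"dy":0,"dz":0,"rx":0,"ry":0,"rz":0},{"claw":15,"dx":-15,"dy":0,"dz":0,"rx":0,"ry":0,"rz":0},{"claw":15,"dx":0,"dy":0,"dz":0,"rx":0,"ry":0,"rz":0}]'
python3 -c "
from h import *
c=bot.capture('side');cv2.imwrite('pics/s10.png',cv2.resize(c['frame'][130:240,240,None] if 0 else c['frame'][130:240,240:380],(770,605),interpolation=2)[:600,:,::-1])"
```

```text
time: 26.4
tool_pos: [524.8, 8.4, 86.1]
tcp_rot: [-3.141, 0.382, 0.075]
contact_force: [-0.6, 0.3, -2.4]
grip_width: 33.2
time: 27.0
tool_pos: [459.0, 3.6, 112.7]
tcp_rot: [-3.141, 0.381, 0.074]
contact_force: [-0.6, 0.3, -1.4]
grip_width: 33.1
```

View pics/s10.png

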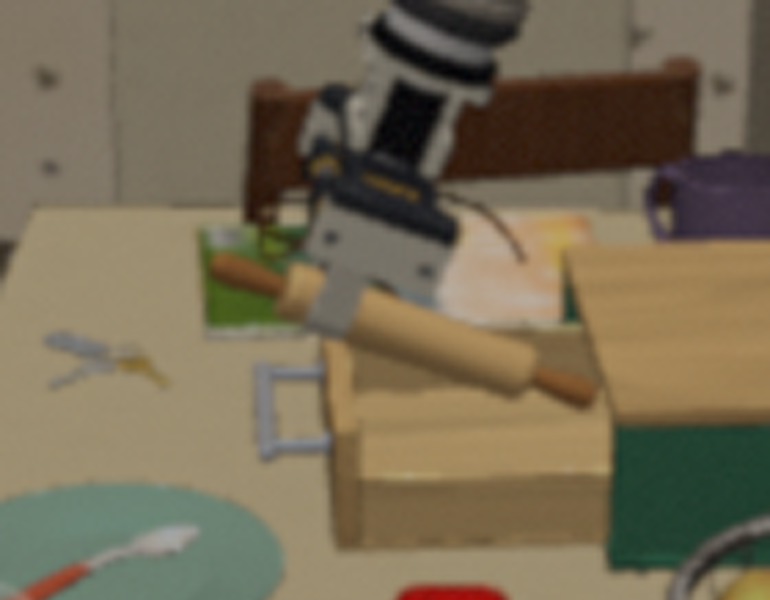

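The rear end is almost out, at (595,395) with the cabinet corner at (612,420), and there is no contact. I draw it fully out, then lift.

```bash
python3 -m handwheel '[{"claw":15,"dx":-12,"dy":0,"dz":0,"rx":0,"ry":0,"rz":0},{"claw":15,"dx":-16,"dy":0,"dz":0,"rx":0,"ry":0,"rz":0},{"claw":15,"dx":-16,"dy":0,"dz":0,"rx":0,"ry":0,"rz":0},{"claw":15,"dx":-13,"dy":0,"dz":-14,"rx":0,"ry":0,"rz":0},{"claw":15,"dx":-13,"dy":0,"dz":-22,"rx":0,"ry":0,"rz":0},{"claw":15,"dx":-13,"dy":0,"dz":-22,"rx":0,"ry":0,"rz":0},{"claw":15,"dx":-12,"dy":0,"dz":-22,"rx":0,"ry":0,"rz":0},{"claw":15,"dx":-12,"dy":0,"dz":-22,"rx":0,"ry":0,"rz":0},{"claw":15,"dx":-10,"dy":0,"dz":-18,"rx":0,"ry":0,"rz":0},{"claw":15,"dx":-5,"dy":0,"dz":-8,"rx":0,"ry":0,"rz":0}]'
python3 -m handwheel '[{"claw":15,"dx":0,"dy":0,"dz":0,"rx":0,"ry":0,"rz":0},{"claw":15,"dx":0,"dy":0,"dz":0,"rx":0,"ry":0,"rz":0},{"claw":15,"dx":0,"dy":0,"dz":0,"rx":0,"ry":0,"rz":0},{"claw":15,"dx":0,"dy":0,"dz":0,"rx":0,"ry":0,"rz":0},{"claw":15,"dx":0,"dy":0,"dz":0,"rx":0,"ry":0,"rz":0}]'
python3 -c "
from h import *
to([0,0,0])
c=bot.capture('side');cv2.imwrite('pics/s11.png',cv2.resize(c['frame'][90:290,190:430],(720,600),interpolation=2)[:,:,::-1])"
```

```text
time: 28.05
tool_pos: [395.1, -1.4, 277.5]
tcp_rot: [3.141, 0.378, 0.074]
contact_force: [0.2, 0.2, -1.4]
grip_width: 33.2
time: 28.55
tool_pos: [394.8, -1.3, 275.4]
tcp_rot: [-3.141, 0.382, 0.075]
contact_force: [0.5, 0.3, -1.3]
grip_width: 33.3
t 28.55 pos [394.8  -1.3 275.4] rpy [-3.141  0.382  0.075] F [ 0.5  0.3 -1.3] w 33.3
turn [0. 0. 0.] shift [-262.5  -30.6  402.3]
```

View pics/s11.png

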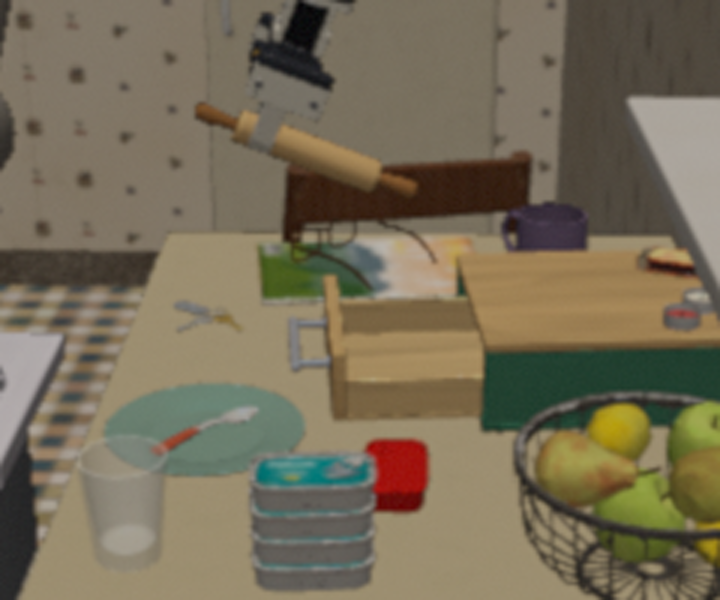

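The pin is held at (305,150), well clear of everything. The four tins are stacked neatly at (313,520), and the mug and glass are in place.

```bash
python3 -c "
from plant import bot
print(bot.close_job())"
```

```text
the job is handed in; nothing more can be done
None
```

The job is done and handed in at about 28.6 s of the 72 s allowed; the hand-in gave no verdict.

- **Tins:** Tin_b, then tin_a, went squarely onto the stack. The last picture shows four aligned tins, with the mug and glass where they were and the red tin untouched.
- **Drawer:** I pulled it by the bar handle, and the fingers slipped off at the very end. Pixel shift put the drawer at about 145 mm out. Pushing the front board outwards from inside then met a hard stop at 27 N with no movement. The front board sat about 6 mm nearer the cabinet than my estimate, so the exact opening is not confirmed.
- **Pin:** I slanted it to 22° with the front end up and drew it out through the gap. The force sensor read about 2.5 N or less at every check, and I saw no contact with the wood.
- **Final hold:** The pin is gripped at 33 mm opening, clear of the cabinet. Its middle is about 268 mm above the table by calculation, slightly over the 25 cm asked but above the 220 mm limit.

I viewed 13 pictures, three over the budget of 10.

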